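Fit the sample pan and close the moisture analyser

ROBOT

A 7-joint arm with a two-finger parallel gripper is mounted at the origin on the work surface. World frame = base frame: x ahead of the robot, y to its left, z up, the work surface at z = 0. Lengths are in m, angles in rad, forces in N, time in s.
With the tool pointing down it reaches from about 0.35 to 0.9 m from the base axis. Payload 7.2 kg.
Tool frame: the origin (TCP) lies on the centre line of the jaws, within the pads' length; the fingertips stand 19 mm ahead of it and the grasp point (between the pads) is the TCP; z points along the fingers, y is the line along which they close (so a half turn about z gives the same grasp; the last joint's range is limited). The gripper opens to 88 mm and grips with 3 to 60 N. Pads are 20 mm wide; open, the fingers measure 115 mm over their backs; the gripper's body (75 mm by 178 mm) begins 61 mm behind the grasp point.
Start: joints at [1.24, 0.411, -0.013, 1.596, 0.006, 1.134, -0.082], TCP at [0.162, -0.604, 0.242] pointing down, gripper open.
Joint ranges: [-2.95, 2.95], [-0.29, 1.99], [-1.47, 1.44], [0.14, 2.54], [-1.03, 4.17], [0.13, 1.85], [-2.86, 2.86]. Speed limits (rad/s): [2.39, 2.39, 3.01, 3.01, 3.14, 3.14, 3.14].

INTERFACE

Orientations are given as a rotation vector (axis times angle).
In Python, from bench import r gives the robot as it stands.
- The arm moves only by the tool move_arm, never from a script. Its argument "commands" is text: rows parted by semicolons, each of 6 numbers parted by spaces: the shift along the tool's x, y, z each as a share of 0.04 m, from -1 to 1, then the turn, a rotation vector about the tool's x, y, z each as a share of pi rad, from -1 to 1. In form: dx dy dz wx wy wz; .... A call has 1 to 12 rows; each row shifts and turns the commanded pose from where the row before left it, along the tool's axes as they then stand; what a row does not reach is not made up. A row lasts 1/10 s, in which the tool goes at most 50 mm and 8.59 degrees, less where a joint would pass 70% of its speed; a pose out of reach is approached as far as the arm can. A call with a number of a shift or a turn outside -1 to 1 is refused whole. A call with a gripper value outside its range is refused whole. "grip" is the closure, from -1 (fully open) to 1 (shut), set as the call begins (left out, the last holds). The fingers move at their own pace and stop on an object; "newtons" is the grip in N (left out, the last holds). Time passes only in rows, so rows that do not move let the fingers close. It gives the time, the measured TCP pose, the force, the opening and the grip force at its end, in the units of the state.
- r.read_state(): the state, without advancing time (a new reading comes with each control period).
- r.read_camera(name): name is "scene" or "side" or "wrist"; returns a dict with "pixels" (420x560x3 uint8, blue, green, red), "K" (3x3 intrinsics, pixels), "view" (4x4, takes a point from world to camera coordinates); the wrist camera has in their place "mount" (4x4, takes a point from camera to tool coordinates, whose origin is the TCP and whose axes are the flange's). Camera axes: x right, y down, z forward; pixel columns grow to the right and rows downward; lengths in m; the calibration is good to about 2 mm. A picture is of the moment at which its call begins: read the wrist's pose just before it. There is no depth.
- r.sign_off(): hands the job in; it is judged then, once.
The state is a dict: "time": time; "joint_pos": joint angles; "joint_velocities": joint speeds; "effort": joint torques, N m; "eef_pos": TCP position; "eef_rot": TCP orientation; "contact_force": force on the tool from outside, world axes, zero at the start; "wrist_torque": the same for the moment, N m; "grip_width": opening from 0.0 (shut) to 1.0 (fully open); "finger_force": force on a finger pad.
Only numpy, scipy, OpenCV 4.12 (cv2) and the standard library are available. Lean on these libraries where they do the work, as an engineer would, in place of code of your own. Each camera call takes 0.05 s, during which the arm holds its last target. There are 200 camera calls.

TASK

Get the moisture analyser beside the rice machine ready for the next test: take the sample pan out of the light-blue tray by its orange handle and set it down flat in the round recess under the raised hood, handle towards the front of the analyser, and let go. Then bring the hood down gently, keeping its weight in hand all the way so that it never drops, until it is fully closed. Leave everything else where it is.

Things in the scene. Friction and masses are not known exactly. Their poses are not given: they have to be found in the camera images.
- analyser: bench moisture analyser, white case 340 mm deep (x), 210 mm wide (y), fixed. Origin on the table under its middle; x points from its front (dark key panel, up to 50 mm high, x -172 to -48 mm) to its back, y left, z up. Deck 64 mm high. White hinge cheeks 95 mm high stand beside the hood at the back
- pan_seat (a point): centre of the floor of the round recess (106 mm wide, 6 mm deep, floor 58 mm above the table) in the analyser's deck, where the pan belongs; axes as the analyser's; 35 mm behind the analyser's origin. Nothing but the raised hood is above it
- hood (a joint): angle of the hood about the level hinge along its back edge (the analyser's y), rad: 0 fully closed on its stop, growing as its front rises, 1.55 the open stop. Hood about 0.8 kg. The stiff hinge holds it still when steeper than about 1.0; below about 0.85 its weight wins and it falls shut unless supported. From upright it takes 1 to 3 N at the handle to move it
- hood_hinge (a point): point on the hinge line at mid-width, 78 mm above the table, 140 mm behind the analyser's origin. Axes turn with the hood; closed, they are the analyser's. The hood is a hollow white shell 200 mm wide, from 10 mm behind to 206 mm in front of this line; closed, its underside is 13 mm below the line and its top 45 mm above
- hood_handle (a point): middle of the hood's light-blue handle bar: round, 12 mm thick, 110 mm long, parallel to the hinge, its axis 40 mm in front of the hood's front face, on a stub at each end. Closed: 246 mm in front of the hinge line, 10 mm above it, 88 mm above the table. It turns about the hinge with the hood, axes too
- pan: aluminium sample pan with black rim, 100 mm over the rim, 92 mm at the foot, 13 mm high, with a side handle; 70 to 120 g. Origin: centre of its underside; x points away from the handle, z up. Black handle strip 20 mm wide, 9 to 14 mm above the underside, reaches 86 mm from the centre and carries the orange grip. Lies flat in the tray, handle roughly to the tray's front
- pan_grip (a point): middle of the pan's orange grip block: 36 mm long (along the pan's x), 12 mm wide (y), 24 mm high, its top 36 mm above the pan's underside; 68 mm from the pan's centre on the handle side, 24 mm above its underside; axes as the pan's
- tray: shallow light-blue open tray, 260 (x) by 280 (y) by 55 mm high, walls and floor 5 mm, fixed to the table. Origin on the table under its middle; its front faces its own -x
- spoon: steel spoon 150 mm long lying in the tray along its right-hand (-y) wall; to be left alone
- brush: white cleaning brush 170 mm long lying in the tray along its left-hand (+y) wall; to be left alone
- soy: dark soy sauce bottle, 68 mm wide, 200 mm high, yellow cap, standing at the back of the table; origin at its foot; to be left alone
- jar: white sample jar with green cap, 72 mm wide, 85 mm high, at the left of the table; origin at its foot; to be left alone
- cup: blue cup, 80 mm wide, 85 mm high, at the right of the table; origin at its foot; to be left alone
- bowl: white bowl, 130 mm wide, 60 mm high, at the left of the table; origin at its foot; to be left alone
Mind the look-alikes: they are no part of the job. Of the things that look like the pan, the smaller one is meant.

How it is judged:
On the way:
1. the pan lies flat in the recess, handle towards the front, let go, with the hood still raised (horizontal distance between pan and pan_seat below 0.01 m and z of pan in the frame of pan_seat below 0.004 m and angle between pan's own z axis and vertical below 0.06 rad and x of pan_grip in the frame of pan_seat below -0.045 m and contact force between the fingers and pan below 0.1 N and value of joint hood above 0.8 rad), for 0.2 s.
At the end, for the whole second after the job is handed in: The hood is fully closed (within 0.03 rad of its stop, about 7 mm at the handle) over the pan, which lies at rest, flat in the recess (centre within 10 mm, underside within 4 mm of the recess floor, tilt under 0.06 rad), its handle towards the analyser's front (within about 45 degrees) (value of joint hood below 0.03 rad and horizontal distance between pan and pan_seat below 0.01 m and z of pan in the frame of pan_seat below 0.004 m and angle between pan's own z axis and vertical below 0.06 rad and x of pan_grip in the frame of pan_seat below -0.045 m and linear speed of pan below 0.02 m/s); the robot touches nothing.
It fails at once if the hood drops or slams: it closes faster than 1.2 rad/s (about 0.3 m/s at the handle) (velocity of joint hood below -1.2 rad/s).
It fails at once if the spoon, brush, bottle, jar, cup or bowl is moved more than 30 mm (distance of any of spoon, brush, soy, jar, cup, bowl from where it was at the start of the episode above 0.03 m).
It also fails if it takes over 69 s, if anything falls off the work surface, if the arm or the gripper's body presses on something with over 40 N, if the wrist force passes 120 N, or if a joint passes its speed limit or range.

## Working session

There is one attempt and no reset: what is moved stays moved. The work goes in short steps, Python scripts to look and compute and a tool call to move; the robot and the scene stay as the last step left them, time stands still between calls to the robot, and variables do not carry over. Pictures are saved under pics/ and viewed, at most 10 in all, crops included, and the job is handed in when it is done.

Besides the shell and the picture viewer there is one more tool, called after ">>>" as name(argument=value, ...), one argument or row to a line, values as JSON. move_arm: Moves the arm, as the interface text tells. Shift numbers are shares of 0.04 m and turn numbers shares of pi rad, none past 1 either way. Its arguments: {"type":"object","properties":{"commands":{"type":"string"},"grip":{"type":"number"},"newtons":{"type":"number"}},"required":["commands"]}

```bash
ls; mkdir -p pics
python3 - <<'E'
from bench import r
import cv2,numpy as np
s=r.read_state(); print(s['eef_pos'],s['eef_rot'],s['time'])
for n in ("scene","side"):
    c=r.read_camera(n); cv2.imwrite(f'pics/{n}0.png',c['pixels']); np.savez(f'{n}0.npz',**{k:c[k] for k in('K','view','pixels')}); print(n,c['K'].tolist(),np.round(c['view'],3).tolist())
E
```

```text
pics
[ 0.16215492 -0.60311484  0.24080714] [-3.11297060e+00 -4.11368074e-01  5.96922393e-04] 0.0
scene [[519.4976734452466, 0.0, 272.51861606594576], [0.0, 519.4976734452466, 210.84312398950286], [0.0, 0.0, 1.0]] [[-0.173, 0.985, -0.008, 0.102], [0.827, 0.141, -0.545, -0.377], [-0.535, -0.1, -0.839, 1.951], [0.0, 0.0, 0.0, 1.0]]
side [[495.52729047226114, 0.0, 288.2740529034916], [0.0, 495.52729047226114, 214.17175155207775], [0.0, 0.0, 1.0]] [[-0.346, -0.938, 0.012, 0.17], [-0.539, 0.188, -0.821, 0.359], [0.768, -0.29, -0.57, 1.379], [0.0, 0.0, 0.0, 1.0]]
```

View pics/scene0.png

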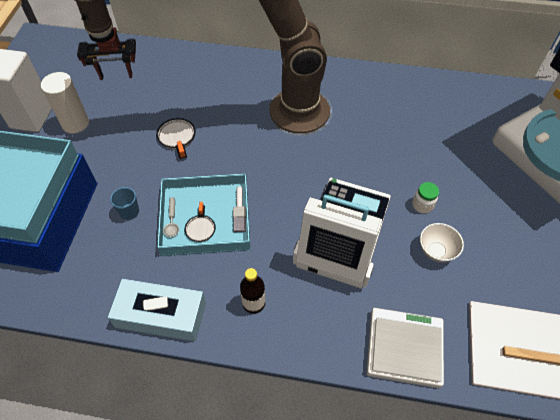

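View pics/side0.png

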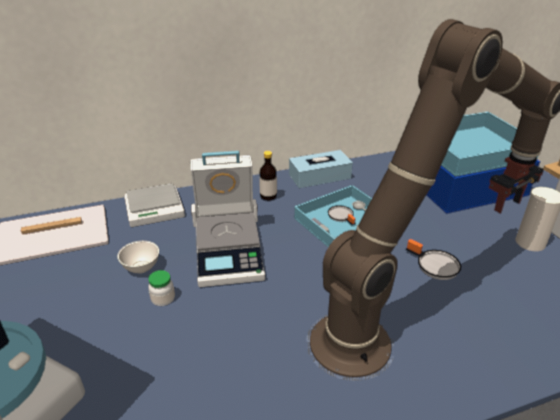

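Pan candidates in scene: the one in the tray (rim 200,229; grip 201,208) and the one on the bare table (176,132; grip 181,150). The one in the tray fits: it's the smaller, and it lies in the light-blue tray. Confirming in crops.

Run:
```python
import cv2,numpy as np
a=cv2.imread('pics/scene0.png');b=cv2.imread('pics/side0.png')
# scene crop x:150-250,y:110-260 x4 -> 400x600 ; analyser scene 290-390,170-290
z=lambda i,x,y,w,h,f:cv2.resize(i[y:y+h,x:x+w],None,fx=f,fy=f,interpolation=cv2.INTER_CUBIC)
cv2.imwrite('pics/c1.png',np.hstack([z(a,152,112,100,150,4),z(a,290,170,100,150,4)]))
cv2.imwrite('pics/c2.png',np.hstack([z(b,180,145,100,150,4),z(b,295,170,100,150,4)]))
```

```text
(no output)
```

View pics/c1.png

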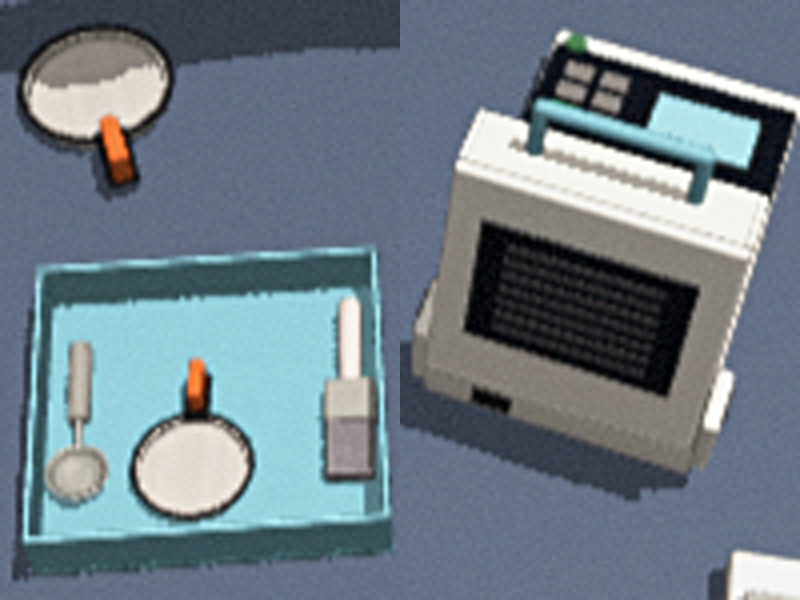

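View pics/c2.png

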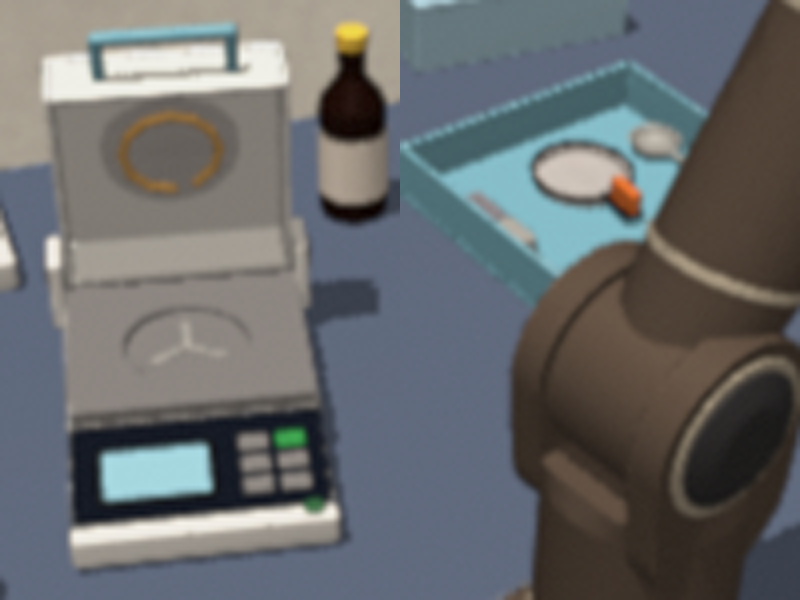

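Crops confirm: the pan in the tray (scene rim ~200,228, grip ~201,208) is clearly smaller than the one on the table. The analyser faces the robot, with its hood up.

```bash
cat > h.py <<'E'
import numpy as np
from scipy.optimize import least_squares
from scipy.spatial.transform import Rotation as R
C={n:np.load(f'{n}0.npz') for n in('scene','side')}
def proj(n,P):
    v=C[n]['view'];p=np.atleast_2d(P)@v[:3,:3].T+v[:3,3];q=p@C[n]['K'].T;return q[:,:2]/q[:,2:]
def ray(n,uv,z):
    v=C[n]['view'];o=-v[:3,:3].T@v[:3,3];d=v[:3,:3].T@np.linalg.solve(C[n]['K'],[*uv,1]);return o+d*(z-o[2])/d[2]
def T2(x,y,t): return R.from_euler('z',t).as_matrix(),np.array([x,y,0])
E
python3 - <<'E'
from h import *
s=lambda cx,cy:('side',((cx+.5)/4-.5+180,(cy+.5)/4-.5+145))
c=lambda cx,cy:('scene',((cx-400+.5)/4-.5+290,(cy+.5)/4-.5+170))
base=[((-.17,.105,0),s(75,568)),((-.17,-.105,0),s(342,540)),((.035,0,.064),s(187,340)),((-.048,.105,.064),s(72,425)),((-.048,-.105,.064),s(322,405)),((.17,.105,0),c(690,470)),((.17,-.105,0),c(425,390))]
hood=[((-.246,.055,.01),s(93,40)),((-.246,-.055,.01),s(234,32)),((-.206,.1,-.013),s(47,103)),((-.206,-.1,-.013),s(290,95)),((-.246,-.055,.01),c(542,106)),((-.246,.055,.01),c(712,158)),((-.206,-.1,.045),c(458,165)),((-.206,.1,.045),c(752,258)),((-.206,-.1,-.013),c(485,108)),((-.206,.1,-.013),c(770,200))]
def f(p,full=False):
    M,t=T2(*p[:3]);e=[]
    for P,(n,uv) in base: e.append(proj(n,M@P+t)[0]-uv)
    H=R.from_euler('y',p[3]).as_matrix()
    for P,(n,uv) in hood: e.append(proj(n,M@(H@P+[.14,0,.078])+t)[0]-uv)
    return np.array(e) if full else np.ravel(e)
o=least_squares(f,[.55,.2,0,1.5],loss='soft_l1');print('analyser,hood',o.x);print(np.round(f(o.x,1),1).tolist())
a=lambda cx,cy:((cx+.5)/4-.5+152,(cy+.5)/4-.5+112)
b=lambda cx,cy:((cx-400+.5)/4-.5+295,(cy+.5)/4-.5+170)
print('rim',ray('scene',a(193,465),.018),ray('side',b(583,173),.018))
print('grip',ray('scene',a(197,388),.029),ray('side',b(626,196),.029),'top',ray('scene',a(199,380),.041))
print('tray',[ray('scene',a(*q),.055).round(3).tolist() for q in((40,268),(376,250),(388,517),(25,540))])
E
```

```text
analyser,hood [ 0.50225563  0.21638711 -0.18093841  1.39884542]
[[0.1, 2.6], [0.0, 2.4], [0.0, 1.3], [-1.9, -1.8], [-0.2, -3.1], [-0.1, 1.7], [-0.4, 0.0], [0.0, 0.4], [-1.1, -0.0], [-1.2, -0.2], [-0.4, -2.8], [0.1, 0.3], [-1.1, -0.5], [-1.0, 0.2], [0.1, -0.5], [-1.1, -0.3], [0.3, -1.8]]
rim [ 0.57333839 -0.23727402  0.018     ] [ 0.56631128 -0.23662511  0.018     ]
grip [ 0.50836635 -0.24909334  0.029     ] [ 0.50515267 -0.25058613  0.029     ] top [ 0.50802509 -0.24600255  0.041     ]
tray [[0.431, -0.399, 0.055], [0.367, -0.129, 0.055], [0.614, -0.069, 0.055], [0.68, -0.336, 0.055]]
```

>>> move_arm(
  commands="0.5 -0.35 0 0 0 0;0.9 -0.6 0 0 0 0;0.95 -0.66 0 0 0 0.005;0.95 -0.66 0 0 0 0.005;0.95 -0.66 0 0 0 0.005;0.95 -0.66 0 0 0 0.005;0.95 -0.66 0 0 0 0;0.95 -0.66 0 0 0 0;0.9 -0.6 0 0 0 0;0.9 -0.6 0 0 0 0;0.5 -0.4 0 0 0 0;0 0 0 0 0 0",
  grip=-1,
)

```text
time: 1.3
eef_pos: [0.4731, -0.2617, 0.2413]
eef_rot: [-3.123, -0.324, -0.001]
contact_force: [-0.4, -0.3, -0.2]
grip_width: 1.003
finger_force: 0.0
```

Run:
```python
from bench import r
from h import *
import cv2
s=r.read_state();c=r.read_camera("wrist")
np.savez('w1.npz',K=c['K'],mount=c['mount'],pos=s['eef_pos'],rot=s['eef_rot'],pixels=c['pixels'])
cv2.imwrite('pics/w1.png',c['pixels'])
print(s['time'],s['eef_pos'],s['eef_rot'],s['contact_force']);print(c['mount'].round(3).tolist(),c['K'][0])
```

```text
1.3 [ 0.47314225 -0.26171148  0.24132343] [-3.12303133e+00 -3.23698941e-01 -1.18322988e-03] [-0.40103318 -0.30236072 -0.24230156]
[[0.0, -0.954, -0.299, 0.081], [1.0, 0.0, 0.0, -0.0], [-0.0, -0.299, 0.954, -0.144], [0.0, 0.0, 0.0, 1.0]] [317.96745007   0.         282.00882705]
```

View pics/w1.png

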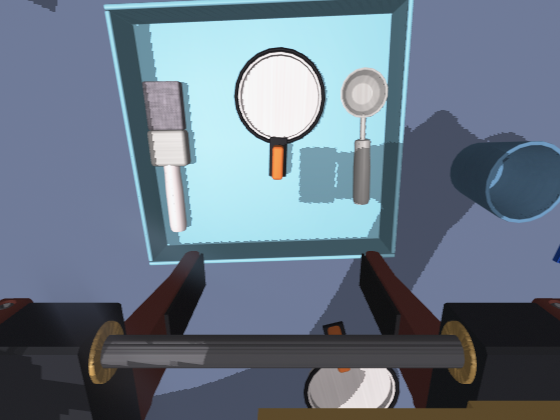

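The wrist view shows the pan's rim centred at (280,96) and its orange grip at (278,160), between the brush and the spoon. Nothing blocks it.

```bash
cat >> h.py <<'E'
import cv2
def wray(d,uv,z):
    Rm=R.from_rotvec(d['rot']).as_matrix();m=d['mount'];o=Rm@m[:3,3]+d['pos']
    v=Rm@m[:3,:3]@np.linalg.solve(d['K'],[*uv,1]);return o+v*(z-o[2])/v[2]
def orange(im):
    h=cv2.cvtColor(im,cv2.COLOR_BGR2HSV);return cv2.inRange(h,(5,150,90),(18,255,255))
def yaw(rot): x=R.from_rotvec(rot).as_matrix()[:,0];return np.arctan2(x[1],x[0])
def go(s,xyz,yw):
    Rm=R.from_rotvec(s['eef_rot']).as_matrix();Rt=(R.from_euler('z',yw)*R.from_euler('x',np.pi)).as_matrix()
    print('shift shares',(Rm.T@(np.array(xyz)-s['eef_pos'])/.04).round(2),'turn shares',(R.from_matrix(Rm.T@Rt).as_rotvec()/np.pi).round(4))
E
python3 - <<'E'
from h import *
from bench import r
d=np.load('w1.npz');im=d['pixels']
m=orange(im);m[250:]=0;ys,xs=np.nonzero(m);print('orange',xs.min(),xs.max(),ys.min(),ys.max(),xs.mean(),ys.mean(),len(xs))
g=cv2.cvtColor(im,cv2.COLOR_BGR2GRAY);k=(g<50).astype(np.uint8);k[:40]=0;k[200:]=0;k[:,:225]=0;k[:,335:]=0
cn=max(cv2.findContours(k,0,1)[0],key=cv2.contourArea);p=cn[:,0];p=p[p[:,1]<132];e=cv2.fitEllipse(p);print('ell',e)
ctr=wray(d,e[0],.018)
gt=np.array([wray(d,(xs.mean(),ys.mean()),z) for z in(.035,.041)]);print('ctr',ctr,'grip',gt)
# fit pan pose by block mid-line: top corners
w=cv2.minAreaRect(cv2.findNonZero(m));print(w)
v=ctr-gt[0];print('yaw',np.arctan2(v[1],v[0]),np.linalg.norm(v[:2]))
E
```

```text
orange 272 283 145 178 277.244623655914 161.36290322580646 372
ell ((279.3575744628906, 95.45919799804688), (86.94395446777344, 92.91039276123047), 179.49244689941406)
ctr [ 0.57284683 -0.2374965   0.018     ] grip [[ 0.50516159 -0.24932007  0.035     ]
 [ 0.50597533 -0.24924919  0.041     ]]
((277.5, 161.5), (33.0, 11.0), 90.0)
yaw 0.1729396483852542 0.06871018524954035
```

Run:
```python
from h import *
from bench import r
s=r.read_state();go(s,(.506,-.249,.042),.175)
```

```text
shift shares [ 0.92 -0.19  4.98] turn shares [-0.0003  0.0001  0.0092]
```

>>> move_arm(
  commands="0.3 -0.06 0.3 0 0 0.003;0.4 -0.08 0.7 0 0 0.006;0.22 -0.05 0.9 0 0 0;0 0 0.8 0 0 0;0 0 0.5 0 0 0;0 0 0.3 0 0 0;0 0 0 0 0 0",
  grip=-0.3,
)

```text
time: 2.05
eef_pos: [0.5037, -0.2523, 0.1002]
eef_rot: [-3.129, -0.267, 0.005]
contact_force: [-0.7, 0.2, 0.8]
grip_width: 0.649
finger_force: 0.0
```

Run:
```python
from h import *
from bench import r
s=r.read_state();c=r.read_camera("wrist");d=dict(K=c['K'],mount=c['mount'],pos=s['eef_pos'],rot=s['eef_rot']);im=c['pixels'];cv2.imwrite('pics/w2.png',im)
m=orange(im);n,l,st,ce=cv2.connectedComponentsWithStats(m);print([(st[i].tolist(),wray(d,ce[i],.040).round(4).tolist()) for i in range(1,n) if st[i][4]>150])
go(s,(.506,-.249,.042),.175)
```

```text
[([270, 206, 17, 55, 868], [0.5075, -0.2488, 0.04])]
shift shares [ 0.07 -0.07  1.45] turn shares [-0.0004  0.0009 -0.0015]
```

>>> move_arm(
  commands="0.07 -0.07 0.4 0 0 -0.001;0 0 0.5 0 0 0;0 0 0.35 0 0 0;0 0 0.2 0 0 0;0 0 0 0 0 0",
)

```text
time: 2.6
eef_pos: [0.5073, -0.2484, 0.0432]
eef_rot: [-3.129, -0.274, 0.001]
contact_force: [0.4, -0.3, -0.2]
grip_width: 0.646
finger_force: 0.0
```

>>> move_arm(
  commands="0 0 0 0 0 0;0 0 0 0 0 0;0 0 0 0 0 0;0 0 0 0 0 0;0 0 0 0 0 0;0 0 0 0 0 0;0 0 0 0 0 0",
  grip=1,
  newtons=25,
)

```text
time: 3.3
eef_pos: [0.5077, -0.2483, 0.0438]
eef_rot: [3.129, 0.274, 0.0]
contact_force: [-0.1, 0.4, 1.6]
grip_width: 0.132
finger_force: 25.0
```

>>> move_arm(
  commands="0 0 -0.1 0 0 0;0 0 -0.2 0 0 0;0 0 -0.3 0 0 0;0 0 -0.5 0 0 0;0 0 -0.7 0 0 0;0 0 -0.8 0 0 0;0 0 -0.8 0 0 0;0 0 -0.6 0 0 0;0 0 -0.3 0 0 0;0 0 0 0 0 0",
  newtons=40,
)

```text
time: 4.3
eef_pos: [0.5084, -0.2486, 0.2178]
eef_rot: [3.128, 0.274, 0.005]
contact_force: [0.9, 0.1, -1.5]
grip_width: 0.132
finger_force: 40.0
```

Run:
```python
from h import *
from bench import r
s=r.read_state();c=r.read_camera("wrist");cv2.imwrite('pics/w3.png',c['pixels'])
print(s['grip_width'],s['contact_force'],s['wrist_torque'])
ya=-.181;M,t=T2(.5023,.2164,ya);seat=M@[.035,0,0]+t
# preview spot: 90mm in front of placing
for dx in(-.09,0):
  P=M@[.035-.068+dx,0,0]+t;print(P);go(s,(P[0],P[1],.2),ya)
```

```text
0.13197522037421272 [ 0.91801996  0.05843737 -1.52821496] [0.04101346 0.0582743  0.00885984]
[0.38130931 0.23854164 0.        ]
shift shares [ -1.01 -12.55   0.41] turn shares [ 0.0005 -0.001   0.1132]
[0.46983908 0.22234044 0.        ]
shift shares [  1.1  -11.76   0.42] turn shares [ 0.0005 -0.001   0.1132]
```

>>> move_arm(
  commands="-0.02 -0.3 0 0 0 0;-0.05 -0.7 0 0 0 0;-0.1 -1 0 0 0 0;-0.1 -1 0 0 0 0;-0.1 -1 0 0 0 0;-0.1 -1 0 0 0 0;-0.1 -1 0 0 0 0;-0.1 -1 0 0 0 0;-0.1 -1 0 0 0 0;-0.1 -1 0 0 0 0;-0.1 -1 0 0 0 0;-0.1 -1 0 0 0 0",
)

```text
time: 5.55
eef_pos: [0.3868, 0.179, 0.2144]
eef_rot: [3.129, 0.275, -0.004]
contact_force: [0.8, -1.0, 0.1]
grip_width: 0.134
finger_force: 40.0
```

>>> move_arm(
  commands="-0.05 -0.8 0 0 0 0;0 -0.5 0 0 0 0.01;0 -0.25 0 0 0 0.025;0 0 0 0 0 0.03;0 0 0 0 0 0.03;0 0 0 0 0 0.018;0 0 0 0 0 0;0 0 0 0 0 0",
)

```text
time: 6.35
eef_pos: [0.3756, 0.2383, 0.2148]
eef_rot: [3.128, -0.279, -0.002]
contact_force: [-0.3, 0.1, -0.6]
grip_width: 0.135
finger_force: 40.0
```

Run:
```python
from h import *
from bench import r
s=r.read_state();c=r.read_camera("wrist");cv2.imwrite('pics/w4.png',c['pixels'])
np.savez('w4.npz',K=c['K'],mount=c['mount'],pos=s['eef_pos'],rot=s['eef_rot'],pixels=c['pixels'])
print(s['eef_pos'],yaw(s['eef_rot']),s['grip_width'])
```

```text
[0.37556069 0.23832284 0.21480542] -0.17769438281084926 0.13501189985652878
```

View pics/w4.png

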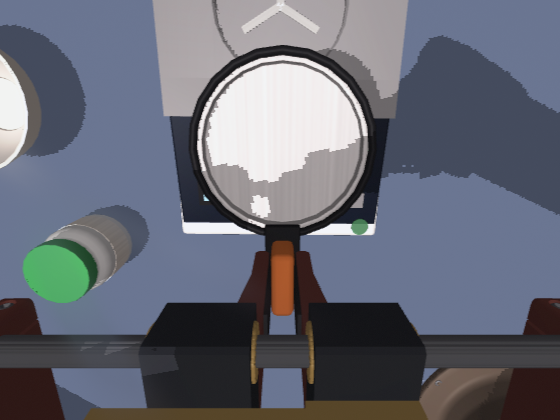

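The wrist view shows the recess spokes centred at (281,8), deck front corners at (163,117) and (397,117), and the held pan level with its rim centred at about (281,141). Clear ahead.

Run:
```python
from h import *
from bench import r
d=np.load('w4.npz');pos=d['pos']
for n,uv,z in(('spoke',(281,8),.058),('deckL',(163,117),.064),('deckR',(397,117),.064),('botL',(183,232),.0),('botR',(374,234),0)):print(n,wray(d,uv,z).round(4))
L,Rr=wray(d,(163,117),.064),wray(d,(397,117),.064);print('width',np.linalg.norm(L-Rr),'yaw',np.arctan2(*(Rr-L)[:2]) ,np.arctan2((L-Rr)[1],(L-Rr)[0])-np.pi/2)
M,t=T2(.5023,.2164,-.181);print('scene-fit: seat',M@[.035,0,0]+t,'deckmid',M@[-.048,0,0]+t,'wrist deckmid',(L+Rr)/2)
im=d['pixels'];g=cv2.cvtColor(im,cv2.COLOR_BGR2GRAY)
# rim ellipse from hand extents & refined: dark ring sampled radially
k=(g<45).astype(np.uint8);pts=[]
for a in np.linspace(-np.pi*1.05,np.pi*.05,80):
    rr=np.arange(78,90,.25);x=281.5+rr*np.cos(a);y=141+rr*1.04*np.sin(a);v=cv2.remap(k.astype(np.float32),x[None].astype(np.float32),y[None].astype(np.float32),1)[0]
    i=np.nonzero(v>.5)[0]
    if len(i): pts.append((x[i[0]],y[i[0]]))
e=cv2.fitEllipse(np.array(pts,np.float32));print(e)
pc=wray(d,e[0],pos[2]-.0255);print('pan centre',pc,'off',pc-pos,np.linalg.norm((pc-pos)[:2]),'dir',np.arctan2(*(pc-pos)[[1,0]]))
s=r.read_state();S=wray(d,(281,8),.058)
for S in (S,M@[.035,0,0]+t): go(s,(*(S-(pc-pos))[:2],.15),-.181)
```

```text
spoke [0.5388 0.2093 0.058 ]
deckL [0.473  0.3272 0.064 ]
deckR [0.4364 0.1234 0.064 ]
botL [0.3452 0.3639 0.    ]
botR [0.302  0.1382 0.    ]
width 0.20706843788232362 yaw -2.9641530787432253 -0.17743957484656803
scene-fit: seat [0.53672825 0.21009953 0.        ] deckmid [0.45508412 0.22504064 0.        ] wrist deckmid [0.45469188 0.22526334 0.064     ]
((282.2590026855469, 142.2200469970703), (172.18833923339844, 175.55580139160156), 179.6422119140625)
pan centre [0.44264456 0.22572736 0.18930542] off [ 0.06708387 -0.01259548 -0.0255    ] 0.06825607027520074 dir -0.1855963966560407
shift shares [ 2.43 -0.02  1.62] turn shares [0.0002 0.0004 0.0009]
shift shares [ 2.38 -0.03  1.62] turn shares [0.0002 0.0004 0.0009]
```

>>> move_arm(
  commands="0.2 0 0 0 0 0;0.4 0 0.2 0 0 0.001;0.5 -0.02 0.3 0 0 0;0.5 0 0.4 0 0 0;0.4 0 0.4 0 0 0;0.25 0 0.3 0 0 0;0.13 0 0 0 0 0;0 0 0 0 0 0;0 0 0 0 0 0",
)

```text
time: 7.3
eef_pos: [0.4701, 0.2224, 0.1523]
eef_rot: [-3.128, 0.286, -0.001]
contact_force: [0.2, 0.1, -2.8]
grip_width: 0.135
finger_force: 40.0
```

Run:
```python
from h import *
from bench import r
s=r.read_state();c=r.read_camera("wrist");side=r.read_camera("side");cv2.imwrite('pics/w5.png',c['pixels'])
d=dict(K=c['K'],mount=c['mount'],pos=s['eef_pos'],rot=s['eef_rot']);z=lambda i:cv2.resize(i,(400,300))
cv2.imwrite('pics/c5.png',np.hstack([cv2.resize(c['pixels'],(400,300)),cv2.resize(side['pixels'][100:300,130:397],(400,300))]))
print(s['eef_pos'],yaw(s['eef_rot']),s['contact_force'])
go(s,(.5388-.0671,.2093+.0126,.1),-.18)
```

```text
[0.47008502 0.22235526 0.15231351] -0.18266649598185664 [ 0.22302413  0.0815043  -2.81046525]
shift shares [0.04 0.   1.31] turn shares [-0.0002 -0.0001 -0.0008]
```

View pics/c5.png

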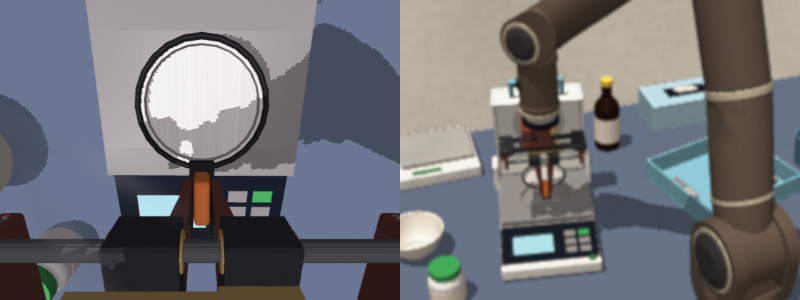

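The left crop shows the held pan hanging over the recess, centred on the deck. In the right crop the hood is up and clear of the hand.

>>> move_arm(
  commands="0.03 0 0.3 0 0 0;0 0 0.4 0 0 0;0 0 0.3 0 0 0;0 0 0.15 0 0 0;0 0 0.08 0 0 0;0 0 0.05 0 0 0;0 0 0 0 0 0",
)

```text
time: 8.1
eef_pos: [0.4715, 0.2217, 0.1005]
eef_rot: [-3.128, 0.287, -0.0]
contact_force: [-0.1, 0.3, -1.0]
grip_width: 0.13
finger_force: 40.0
```

>>> move_arm(
  commands="0 0 0.03 0 0 0;0 0 0.03 0 0 0;0 0 0.03 0 0 0;0 0 0 0 0 0;0 0 0 0 0 0",
)

```text
time: 8.6
eef_pos: [0.4715, 0.2216, 0.0969]
eef_rot: [-3.128, 0.288, -0.0]
contact_force: [-0.1, -0.3, -1.5]
grip_width: 0.135
finger_force: 40.0
```

>>> move_arm(
  commands="0 0 0.02 0 0 0;0 0 0.02 0 0 0;0 0 0.02 0 0 0;0 0 0 0 0 0;0 0 0 0 0 0",
)

```text
time: 9.1
eef_pos: [0.4713, 0.2218, 0.0963]
eef_rot: [3.128, -0.287, 0.002]
contact_force: [-8.3, -3.5, 21.5]
grip_width: 0.133
finger_force: 40.0
```

>>> move_arm(
  commands="0 0 -0.03 0 0 0;0 0 0 0 0 0;0 0 0 0 0 0",
  newtons=10,
)

```text
time: 9.4
eef_pos: [0.4716, 0.2218, 0.0962]
eef_rot: [-3.128, 0.288, -0.001]
contact_force: [-2.4, -0.7, 8.3]
grip_width: 0.135
finger_force: 10.0
```

>>> move_arm(
  commands="0 0 0 0 0 0;0 0 0 0 0 0;0 0 0 0 0 0;0 0 0 0 0 0;0 0 -0.1 0 0 0;0 0 -0.3 0 0 0;0 0 -0.5 0 0 0;0 0 -0.5 0 0 0;0 0 -0.3 0 0 0;0 0 0 0 0 0",
  grip=-0.3,
)

```text
time: 10.4
eef_pos: [0.4725, 0.2222, 0.1658]
eef_rot: [-3.127, 0.288, -0.005]
contact_force: [0.4, 0.1, 0.5]
grip_width: 0.65
finger_force: 0.0
```

Run:
```python
from h import *
from bench import r
s=r.read_state();c=r.read_camera("wrist");side=r.read_camera("side")
np.savez('w6.npz',K=c['K'],mount=c['mount'],pos=s['eef_pos'],rot=s['eef_rot'],pixels=c['pixels'])
cv2.imwrite('pics/c6.png',np.hstack([cv2.resize(c['pixels'],(400,300)),cv2.resize(side['pixels'][100:300,130:397],(400,300))]))
print(s['eef_pos'],yaw(s['eef_rot']),s['joint_pos'])
```

```text
[0.47247831 0.22217584 0.16577369] -0.18353210060313582 [-0.1369626   0.36363656 -0.49094198  1.9074831   0.21382521  0.91777766
 -2.48520607]
```

View pics/c6.png

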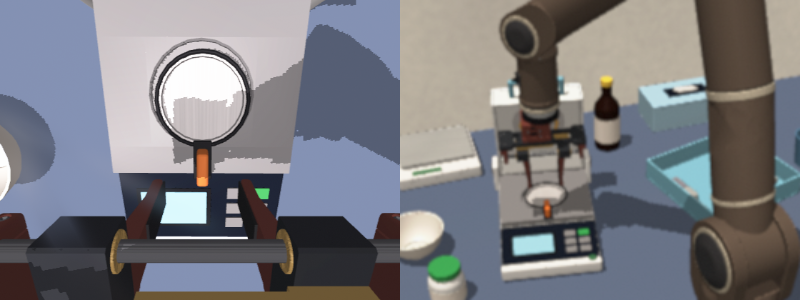

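The pan is let go in the recess. A crescent of recess shows at its upper left (left crop, about 160,50), so I'll measure the offset and tilt before going on.

Run:
```python
from h import *
d=np.load('w6.npz');im=d['pixels']
c=im[30:270,190:380];cv2.imwrite('pics/c7.png',cv2.resize(c,None,fx=2.5,fy=2.5,interpolation=cv2.INTER_CUBIC))
def circ(cx,cy,r,z):pass
Rm=R.from_rotvec(d['rot']).as_matrix();m=d['mount']
def wproj(P):
    p=(Rm.T@(np.asarray(P)-d['pos']).T).T;p=(p-m[:3,3])@m[:3,:3];q=p@d['K'].T;return q[:,:2]/q[:,2:]
g=cv2.cvtColor(im,cv2.COLOR_BGR2GRAY).astype(np.float32)
# fit pan rim: outer black rim radius .05 at z .071 ; score = mean dark on ring r .0475-.0495
th=np.linspace(0,2*np.pi,180)
def score(x,y,z,rad): 
    P=np.c_[x+rad*np.cos(th),y+rad*np.sin(th),0*th+z];u=wproj(P).astype(np.float32);return cv2.remap(g,u[None,:,0],u[None,:,1],1).mean()
best=min((score(x,y,.071,.0485),x,y) for x in np.arange(.52,.56,.001) for y in np.arange(.19,.23,.001));print('pan',best)
o=orange(im);ys,xs=np.nonzero(o);print('grip',wray(d,(xs.mean(),ys.mean()),.092))
print('seat',.5388,.2093)
```

```text
pan (np.float32(48.187843), np.float64(0.535), np.float64(0.20900000000000002))
grip [0.47104103 0.22140583 0.092     ]
seat 0.5388 0.2093
```

View pics/c7.png

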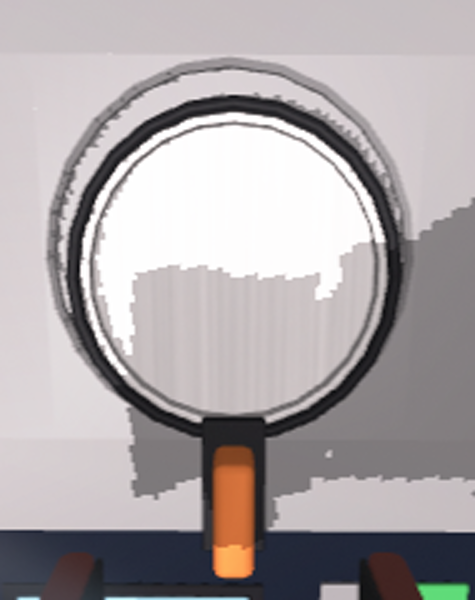

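Run:
```python
from h import *
d=np.load('w6.npz');q=lambda x,y:((x+.5)/2.5-.5+190,(y+.5)/2.5-.5+30)
P=np.array([wray(d,q(*p),.064)[:2] for p in((230,60),(150,82),(95,135),(62,190),(48,250),(60,310),(310,80),(365,130),(400,190),(412,235))])
f=least_squares(lambda p:np.hypot(*(P-p[:2]).T)-p[2],[.538,.209,.053]);print('recess',f.x,abs(f.fun).max())
for z in(.071,.077):
  Q=np.array([wray(d,q(*p),z)[:2] for p in((233,97),(150,125),(95,180),(68,260),(90,350),(150,412),(325,125),(380,180),(403,260),(385,350),(320,412))])
  f=least_squares(lambda p:np.hypot(*(Q-p[:2]).T)-p[2],[.538,.209,.05]);print('pan rim',z,f.x,abs(f.fun).max())
```

```text
recess [0.53955683 0.20946147 0.0540059 ] 0.0012930837193405459
pan rim 0.071 [0.53511633 0.20858674 0.0486305 ] 0.0008361601316500891
pan rim 0.077 [0.53553913 0.20854267 0.04740914] 0.0008151599073968896
```

The pan lies seated about 4.5 mm towards the front of centre; its rim radius fits the seated height, so it's flat and within the play. Next I back off, rise and turn the jaws across the handle bar.

>>> move_arm(
  commands="-0.2 0 -0.3 0 0 0;-0.4 0 -0.6 0 0 0;-0.5 0 -0.7 0 0 0;-0.5 0 -0.7 0 0 0;-0.4 0 -0.7 0 0 -0.02;0 0 -0.7 0 0 -0.04;0 0 -0.7 0 0 -0.045;0 0 -0.6 0 0 -0.045;0 0 -0.6 0 0 -0.045;0 0 -0.4 0 0 -0.045;0 0 -0.2 0 0 -0.045;0 0 0 0 0 -0.045",
  grip=-0.4,
)

```text
time: 11.7
eef_pos: [0.3922, 0.2367, 0.4128]
eef_rot: [-2.856, -1.31, -0.002]
contact_force: [0.6, -0.3, 0.5]
grip_width: 0.7
finger_force: 0.0
```

>>> move_arm(
  commands="0 0 0 0 0 -0.045;0 0 0 0 0 -0.045;0 0 0 0 0 -0.045;0 0 0 0 0 -0.02;0 0 0 0 0 0;0 0 0 0 0 0",
)

```text
time: 12.3
eef_pos: [0.3923, 0.2363, 0.4115]
eef_rot: [-2.464, -1.949, 0.001]
contact_force: [0.6, -0.2, 0.3]
grip_width: 0.697
finger_force: 0.0
```

```bash
cat >> h.py <<'E'
YA=-.179;MA=R.from_euler('z',YA).as_matrix();OA=np.array([.5395,.2094,0])-MA@[.035,0,0]
def bar(a): return MA@[.14-.2462*np.cos(a+.0406),0,.078+.2462*np.sin(a+.0406)]+OA
def ang(p): q=MA.T@(np.asarray(p)-OA);return np.arctan2(q[2]-.078,.14-q[0])-.0406,q
E
python3 - <<'E'
from h import *
from bench import r
s=r.read_state();print(s['eef_pos'],yaw(s['eef_rot']),s['joint_pos'].round(2));c=r.read_camera('wrist');cv2.imwrite('pics/w8.png',c['pixels'])
sd=lambda cx,cy:((cx+.5)/4-.5+180,(cy+.5)/4-.5+145)
sc=lambda cx,cy:((cx-400+.5)/4-.5+290,(cy+.5)/4-.5+170)
obs=[(.055,'side',sd(93,40)),(-.055,'side',sd(234,32)),(-.055,'scene',sc(542,106)),(.055,'scene',sc(712,158))]
f=least_squares(lambda p:np.concatenate([proj(n,bar(p[0])+MA@[0,y,0])[0]-uv for y,n,uv in obs]),[1.4]);print('hood',f.x,f.fun.round(1))
b=bar(f.x[0]);print('bar',b);go(s,(b[0],b[1],b[2]+.06),YA+np.pi/2)
E
```

```text
[0.39227422 0.23627445 0.41154185] 1.3386886912165357 [-0.04  0.06 -0.63  1.67  0.03  1.43 -0.91]
hood [1.38672733] [ 0.1  0.5 -1.1  0.1  0.1  0.4 -1.1 -0.5]
bar [0.60818375 0.1969726  0.32167053]
shift shares [0.29 5.48 0.74] turn shares [-0.0001  0.0001 -0.0169]
```

>>> move_arm(
  commands="0 0 0 0 0 -0.017;0 0.3 0 0 0 0;0 0.7 0 0 0 0;0 0.9 0 0 0 0;0 0.9 0 0 0 0;0 0.9 0 0 0 0;0 0.8 0 0 0 0;0 0.6 0 0 0 0;0 0.39 0 0 0 0;0 0 0 0 0 0;0 0 0 0 0 0",
)

```text
time: 13.45
eef_pos: [0.6089, 0.1976, 0.4109]
eef_rot: [-2.41, -2.014, 0.002]
contact_force: [-0.2, 0.3, -0.1]
grip_width: 0.7
finger_force: 0.0
```

Run:
```python
from h import *
from bench import r
s=r.read_state();c=r.read_camera('wrist');side=r.read_camera('side')
cv2.imwrite('pics/c9.png',np.hstack([cv2.resize(c['pixels'],(400,300)),cv2.resize(side['pixels'][80:280,130:397],(400,300))]))
b=bar(1.387);print(s['eef_pos']);go(s,b,YA+np.pi/2)
```

```text
[0.60890814 0.19759102 0.41085266]
shift shares [-0.02 -0.01  2.23] turn shares [-0.0004  0.0001  0.0002]
```

View pics/c9.png

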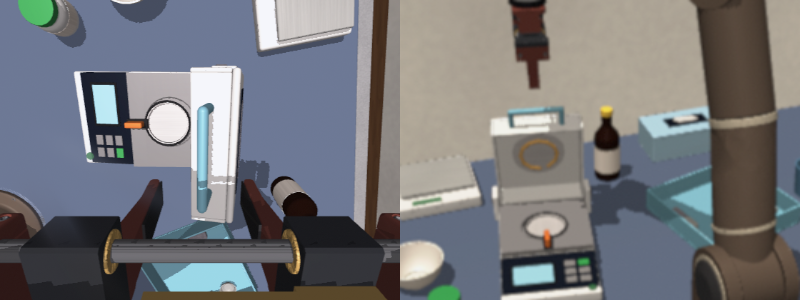

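The bar lies between the open fingers (left crop, about 205,155), with the pan still in its recess. Going down onto it. That was my tenth picture, so I go by numbers from here.

>>> move_arm(
  commands="0 0 0.3 0 0 0;0 0 0.6 0 0 0;0 0 0.6 0 0 0;0 0 0.4 0 0 0;0 0 0.2 0 0 0;0 0 0.13 0 0 0;0 0 0 0 0 0",
)

```text
time: 14.25
eef_pos: [0.6087, 0.1976, 0.3223]
eef_rot: [2.409, 2.017, -0.0]
contact_force: [-0.4, -0.4, 0.1]
grip_width: 0.701
finger_force: 0.0
```

>>> move_arm(
  commands="0 0 0 0 0 0;0 0 0 0 0 0;0 0 0 0 0 0;0 0 0 0 0 0;0 0 0 0 0 0;0 0 0 0 0 0;0 0 0 0 0 0",
  grip=1,
  newtons=20,
)

```text
time: 14.95
eef_pos: [0.609, 0.1975, 0.3224]
eef_rot: [2.409, 2.016, 0.0]
contact_force: [0.5, -0.5, 0.1]
grip_width: 0.134
finger_force: 20.0
```

Run:
```python
from h import *
from bench import r
s=r.read_state();print(s['eef_pos'],s['grip_width'],s['contact_force'],ang(s['eef_pos']))
a0=1.387
A=[a0-x for x in np.cumsum([.01,.02,.03]+[.04]*40)]
p=[a0]+A;B=np.array([[-.2462*np.cos(a+.0406),.2462*np.sin(a+.0406)] for a in p if a>-.04]);D=np.diff(B,axis=0)/.04
print([(round(a,2),*np.round(( x[0],-x[1]),2)) for a,x in zip(p[1:],D)])
```

```text
[0.6090155  0.19754274 0.32243598] 0.13440619414634988 [ 0.4547758  -0.49921711  0.06436291] (np.float64(1.3900451585238303), array([0.10551593, 0.00070912, 0.32243598]))
[(np.float64(1.38), np.float64(-0.06), np.float64(0.01)), (np.float64(1.36), np.float64(-0.12), np.float64(0.02)), (np.float64(1.33), np.float64(-0.18), np.float64(0.03)), (np.float64(1.29), np.float64(-0.24), np.float64(0.05)), (np.float64(1.25), np.float64(-0.24), np.float64(0.06)), (np.float64(1.21), np.float64(-0.23), np.float64(0.07)), (np.float64(1.17), np.float64(-0.23), np.float64(0.08)), (np.float64(1.13), np.float64(-0.23), np.float64(0.09)), (np.float64(1.09), np.float64(-0.22), np.float64(0.1)), (np.float64(1.05), np.float64(-0.22), np.float64(0.11)), (np.float64(1.01), np.float64(-0.22), np.float64(0.12)), (np.float64(0.97), np.float64(-0.21), np.float64(0.13)), (np.float64(0.93), np.float64(-0.21), np.float64(0.14)), (np.float64(0.89), np.float64(-0.2), np.float64(0.14)), (np.float64(0.85), np.float64(-0.19), np.float64(0.15)), (np.float64(0.81), np.float64(-0.19), np.float64(0.16)), (np.float64(0.77),
[... 476 characters left out ...]
.float64(0.22)), (np.float64(0.41), np.float64(-0.11), np.float64(0.22)), (np.float64(0.37), np.float64(-0.1), np.float64(0.22)), (np.float64(0.33), np.float64(-0.09), np.float64(0.23)), (np.float64(0.29), np.float64(-0.08), np.float64(0.23)), (np.float64(0.25), np.float64(-0.07), np.float64(0.23)), (np.float64(0.21), np.float64(-0.07), np.float64(0.24)), (np.float64(0.17), np.float64(-0.06), np.float64(0.24)), (np.float64(0.13), np.float64(-0.05), np.float64(0.24)), (np.float64(0.09), np.float64(-0.04), np.float64(0.24)), (np.float64(0.05), np.float64(-0.03), np.float64(0.24)), (np.float64(0.01), np.float64(-0.02), np.float64(0.25)), (np.float64(-0.03), np.float64(-0.01), np.float64(0.25))]
```

>>> move_arm(
  commands="0 -0.06 0.01 0 0 0;0 -0.12 0.02 0 0 0;0 -0.18 0.03 0 0 0;0 -0.24 0.05 0 0 0;0 -0.24 0.06 0 0 0;0 -0.23 0.07 0 0 0;0 -0.23 0.08 0 0 0;0 -0.23 0.09 0 0 0;0 -0.22 0.1 0 0 0;0 -0.11 0.05 0 0 0;0 0 0 0 0 0",
)

```text
time: 16.05
eef_pos: [0.5342, 0.2116, 0.2997]
eef_rot: [-2.407, -2.017, 0.001]
contact_force: [0.9, 5.0, -2.7]
grip_width: 0.131
finger_force: 20.0
```

```bash
cat > q.py <<'E'
from h import *
from bench import r
import sys
s=r.read_state();a,q=ang(s['eef_pos']);print('ang',a,'q',q.round(4),'r',np.hypot(q[0]-.14,q[2]-.078),yaw(s['eef_rot'])-YA-np.pi/2)
b=bar(float(sys.argv[1]));go(s,b,YA+np.pi/2)
E
python3 q.py 1.07
```

```text
ang 1.0675125220008168 q [0.0294 0.0013 0.2997] r 0.24772088444115936 0.003471139483861796
shift shares [-0.03  0.03  0.03] turn shares [-0.0004 -0.0001  0.0011]
```

>>> move_arm(
  commands="-0.02 -0.08 0.05 0 0 0;-0.02 -0.16 0.1 0 0 0;0 -0.21 0.13 0 0 0;0 -0.21 0.13 0 0 0;0 -0.2 0.14 0 0 0;0 -0.2 0.15 0 0 0;0 -0.19 0.16 0 0 0;0 -0.18 0.17 0 0 0;0 -0.17 0.17 0 0 0;0 -0.17 0.18 0 0 0;0 -0.08 0.09 0 0 0;0 0 0 0 0 0",
)

```text
time: 17.25
eef_pos: [0.4614, 0.2236, 0.2411]
eef_rot: [-2.406, -2.017, -0.001]
contact_force: [0.4, 7.8, -4.0]
grip_width: 0.125
finger_force: 20.0
```

```bash
python3 q.py 0.68
```

```text
ang 0.6835853127338867 q [-4.440e-02  1.000e-04  2.411e-01] r 0.24617122187530022 0.003579906455485782
shift shares [-0.   -0.02  0.02] turn shares [-0.0003 -0.0005  0.0011]
```

>>> move_arm(
  commands="0.03 -0.08 0.09 0 0 0;0.03 -0.14 0.17 0 0 0;0.02 -0.15 0.2 0 0 0;0 -0.14 0.2 0 0 0;0 -0.14 0.2 0 0 0;0 -0.13 0.21 0 0 0;0 -0.12 0.22 0 0 0;0 -0.11 0.22 0 0 0;0 -0.1 0.22 0 0 0;0 -0.05 0.11 0 0 0;0 0 0 0 0 0",
)

```text
time: 18.35
eef_pos: [0.4179, 0.2324, 0.1663]
eef_rot: [2.409, 2.015, -0.001]
contact_force: [4.1, -4.2, -4.8]
grip_width: 0.131
finger_force: 20.0
```

```bash
python3 q.py 0.32
```

```text
ang 0.3278480538234788 q [-0.0888  0.001   0.1663] r 0.2452125283664477 0.0010534613465276177
shift shares [-0.02 -0.04  0.04] turn shares [0.0001 0.0003 0.0003]
```

>>> move_arm(
  commands="-0.02 -0.04 0.1 0 0 0;0 -0.08 0.2 0 0 0;0 -0.08 0.23 0 0 0;0 -0.07 0.23 0 0 0;0 -0.07 0.23 0 0 0;0 -0.06 0.22 0 0 0;0 -0.04 0.16 0 0 0;0 -0.03 0.12 0 0 0;0 -0.02 0.08 0 0 0;0 0 0 0 0 0",
)

```text
time: 19.35
eef_pos: [0.4036, 0.2352, 0.1052]
eef_rot: [2.409, 2.01, 0.012]
contact_force: [19.3, -7.8, -5.6]
grip_width: 0.133
finger_force: 20.0
```

```bash
python3 q.py 0.0
```

```text
ang 0.07088652798031678 q [-0.1033  0.0012  0.1052] r 0.24486431543072948 -0.0013378191848985033
shift shares [-0.03 -0.07  0.43] turn shares [ 0.0025 -0.001  -0.0004]
```

>>> move_arm(
  commands="0 0.04 0.04 0 0 0;0 0.03 0.06 0 0 0;0 0 0.08 0 0 0;0 0 0.08 0 0 0;0 0 0.06 0 0 0;0 0 0.04 0 0 0;0 0 0 0 0 0",
)

```text
time: 20.05
eef_pos: [0.4029, 0.2357, 0.0916]
eef_rot: [2.409, 2.013, 0.005]
contact_force: [3.8, -6.7, 14.0]
grip_width: 0.132
finger_force: 20.0
```

```bash
python3 q.py 0.0
```

```text
ang 0.015174820128945887 q [-0.1041  0.0015  0.0916] r 0.24447570464778437 0.0006770052142865968
shift shares [-0.04 -0.05  0.09] turn shares [ 0.0012 -0.0004  0.0002]
```

>>> move_arm(
  commands="0.02 0.02 0.03 0 0 0;0 0 0.02 0 0 0;0 0 0.02 0 0 0;0 0 0 0 0 0;0 0 0 0 0 0",
)

```text
time: 20.55
eef_pos: [0.4034, 0.2377, 0.0896]
eef_rot: [2.409, 2.015, 0.008]
contact_force: [-2.1, -4.8, 21.6]
grip_width: 0.131
finger_force: 20.0
```

```bash
python3 q.py 0.0
python3 - <<'E'
from h import *
from bench import r
for n in('scene','side'):
    c=r.read_camera(n);np.savez(f'{n}9.npz',pixels=c['pixels']);cv2.imwrite(f'pics/{n}9.png',c['pixels'])
E
```

```text
ang 0.006850139104547154 q [-0.104   0.0036  0.0896] r 0.2442642070188351 0.0016486254471035355
shift shares [-0.09 -0.05  0.04] turn shares [ 0.0013 -0.001   0.0005]
```

>>> move_arm(
  commands="0 0 0 0 0 0;0 0 0 0 0 0;0 0 0 0 0 0;0 0 0 0 0 0",
  grip=0.3,
)

```text
time: 21.05
eef_pos: [0.4014, 0.2365, 0.0873]
eef_rot: [-2.408, -2.016, 0.0]
contact_force: [0.5, 1.0, -0.9]
grip_width: 0.347
finger_force: 0.0
```

```bash
python3 q.py 0.0
python3 - <<'E'
from h import *
from bench import r
for n in('scene','side'):
    c=r.read_camera(n);g=np.load(f'{n}9.npz')['pixels'];d=cv2.absdiff(c['pixels'],g).max(2)>40;print(n,d.sum(),np.argwhere(d).mean(0) if d.any() else 0)
E
```

```text
ang -0.0027346072719258985 q [-0.1057  0.0021  0.0873] r 0.24589089636898223 0.0023699841263160604
shift shares [-0.05 -0.01 -0.02] turn shares [-0.0002 -0.0001  0.0008]
scene 242 [122.57438017 349.44214876]
side 71 [226.61971831 228.67605634]
```

>>> move_arm(
  commands="0 0 -0.1 0 0 0;0 0 -0.2 0 0 0;0 0 -0.4 0 0 0;0 0 -0.6 0 0 0;0 0 -0.8 0 0 0;0 0 -0.8 0 0 0;0 0 -0.8 0 0 0;0 0 -0.6 0 0 0;0 0 -0.3 0 0 0;0 0 0 0 0 0;0 0 0 0 0 0",
)

```text
time: 22.25
eef_pos: [0.4014, 0.2359, 0.2709]
eef_rot: [2.409, 2.016, -0.001]
contact_force: [-0.1, -0.5, 1.0]
grip_width: 0.349
finger_force: 0.0
```

Run:
```python
from h import *
from bench import r
s=r.read_state();w=r.read_camera('wrist');d=dict(K=w['K'],mount=w['mount'],pos=s['eef_pos'],rot=s['eef_rot'])
ob={}
for n in('scene','side'):
    c=r.read_camera(n);im=c['pixels'];cv2.imwrite(f'pics/{n}10.png',im)
    h=cv2.cvtColor(im,cv2.COLOR_BGR2HSV);m=cv2.inRange(h,(88,60,60),(108,255,255))
    for a in(0,.03,.06): print(n,'pred bar ends',a,[proj(n,bar(a)+MA@[0,y,0])[0].round(1).tolist() for y in(-.055,.055)])
    u=proj(n,bar(0))[0].astype(int);k=np.zeros_like(m);k[u[1]-30:u[1]+30,u[0]-35:u[0]+35]=1;m*=k
    q,l,st,ce=cv2.connectedComponentsWithStats(m);print([(st[i].tolist(),ce[i].round(1).tolist()) for i in range(1,q) if st[i][4]>15])
```

```text
scene pred bar ends 0 [[339.0, 186.9], [372.8, 196.6]]
scene pred bar ends 0.03 [[339.2, 185.7], [373.1, 195.4]]
scene pred bar ends 0.06 [[339.4, 184.5], [373.4, 194.2]]
[([335, 161, 55, 20, 247], [362.7, 169.1]), ([336, 172, 10, 8, 28], [340.2, 175.7]), ([320, 178, 9, 6, 21], [324.1, 180.6]), ([337, 185, 43, 18, 227], [358.6, 193.4])]
side pred bar ends 0 [[246.5, 248.9], [211.6, 252.4]]
side pred bar ends 0.03 [[246.4, 247.0], [211.4, 250.5]]
side pred bar ends 0.06 [[246.3, 245.1], [211.3, 248.5]]
[([209, 240, 40, 15, 207], [228.3, 249.4]), ([204, 255, 30, 16, 367], [218.9, 262.5])]
```

Run:
```python
from h import *
for n,c0,c1 in(('side',216,242),('scene',345,368)):
    im=cv2.imread(f'pics/{n}10.png');h=cv2.cvtColor(im,cv2.COLOR_BGR2HSV);m=cv2.inRange(h,(85,50,40),(110,255,255))
    o=[]
    for c in range(c0,c1,4):
        pr={}
        ys=np.linspace(-.055,.055,111)
        for a in(0,.03): 
            P=np.array([proj(n,bar(a)+MA@[0,y,0])[0] for y in ys]);i=np.argsort(P[:,0]);pr[a]=np.interp(c,P[i,0],P[i,1])
        k=np.nonzero(m[:,c])[0];k=k[abs(k-pr[0])<9];o.append((c,k.tolist(),round(pr[0],1),round(pr[.03],1)))
    print(n);[print(*x) for x in o]
```

```text
side
216 [249, 250, 251, 252, 253, 254, 256, 257, 258, 259, 260] 252.0 250.0
220 [249, 250, 251, 252, 253, 254, 255, 256, 257, 258, 259, 260] 251.6 249.6
224 [249, 250, 251, 252, 253, 255, 256, 257, 258, 259, 260] 251.2 249.2
228 [248, 249, 250, 251, 252, 253, 254, 255, 256, 257, 258, 259] 250.8 248.9
232 [248, 249, 250, 251, 252, 253, 255, 256, 257, 258, 259] 250.4 248.5
236 [248, 249, 250, 251, 252, 255] 250.0 248.1
240 [247, 248, 249, 250, 251] 249.6 247.7
scene
345 [186, 187, 188, 189, 190] 188.7 187.3
349 [181, 188, 189, 190, 191, 192] 189.8 188.5
353 [182, 183, 189, 190, 191, 192, 193] 191.0 189.6
357 [184, 190, 191, 192, 193, 194, 195, 196] 192.1 190.8
361 [191, 192, 193, 194, 195, 196, 197] 193.3 191.9
365 [186, 192, 193, 194, 195, 196, 197, 198] 194.4 193.1
```

Both cameras match a closed hood (side bar centre is row 250.0 where 250.0 is expected). I'll confirm it by a light touch on the bar with the fingers shut.

>>> move_arm(
  commands="0 0 0.2 0 0 0;0 0 0.5 0 0 0;0 0 0.7 0 0 0;0 0 0.7 0 0 0;0 0 0.6 0 0 0;0 0 0.4 0 0 0;0 0 0.3 0 0 0;0 0 0.2 0 0 0;0 0 0.1 0 0 0;0 0 0 0 0 0",
  grip=1,
)

```text
time: 23.4
eef_pos: [0.4017, 0.2363, 0.1234]
eef_rot: [-2.409, -2.016, 0.0]
contact_force: [1.0, -0.9, 0.1]
grip_width: 0.004
finger_force: 0.0
```

>>> move_arm(
  commands="0 0 0.06 0 0 0;0 0 0.05 0 0 0;0 0 0.05 0 0 0;0 0 0.05 0 0 0;0 0 0 0 0 0;0 0 0 0 0 0",
)

```text
time: 24.0
eef_pos: [0.4017, 0.2362, 0.1152]
eef_rot: [2.409, 2.016, -0.0]
contact_force: [-0.4, -0.7, 0.6]
grip_width: 0.005
finger_force: 0.0
```

>>> move_arm(
  commands="0 0 0.04 0 0 0;0 0 0.03 0 0 0;0 0 0.03 0 0 0;0 0 0 0 0 0;0 0 0 0 0 0",
)

```text
time: 24.5
eef_pos: [0.4019, 0.2365, 0.1129]
eef_rot: [2.408, 2.015, 0.001]
contact_force: [-6.6, -3.9, 23.7]
grip_width: 0.005
finger_force: 11.8
```

The fingers touch at TCP z = 0.113, exactly the closed height, and it is firm. Lifting clear.

>>> move_arm(
  commands="0 0 -0.1 0 0 0;0 0 -0.3 0 0 0;0 0 -0.6 0 0 0;0 0 -0.8 0 0 0;0 0 -0.8 0 0 0;0 0 -0.8 0 0 0;0 0 -0.5 0 0 0;0 0 -0.2 0 0 0;0 0 0 0 0 0;0 0 0 0 0 0;0 0 0 0 0 0",
)

```text
time: 25.6
eef_pos: [0.4012, 0.2359, 0.274]
eef_rot: [-2.409, -2.016, 0.003]
contact_force: [0.3, -0.3, 0.0]
grip_width: 0.003
finger_force: 0.0
```

Run:
```python
from bench import r
s=r.read_state();print(s['eef_pos'],s['contact_force']);print(r.sign_off())
```

```text
[0.40120618 0.23585808 0.27402181] [ 0.32047804 -0.32516414  0.02418827]
the job is handed in; nothing more can be done
None
```

The job is handed in at about 26 s, verdict not shown: the pan was set flat in the recess (about 4 mm off centre, handle to the front; not seen again under the closed hood), and the hood was lowered in the grip and touch-checked as fully closed.

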